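Slide the hand-rest board home beside the lapping wheel

ROBOT

A 6-joint arm with a two-finger parallel gripper is mounted at the origin on the work surface. World frame = base frame: x ahead of the robot, y to its left, z up, the work surface at z = 0. Lengths are in mm, angles in rad, forces in N, time in s.
With the tool pointing down it reaches from about 325 to 775 mm from the base axis. Payload 5.5 kg.
Tool frame: the origin (TCP) lies midway between the tips of the shut fingers; the grasp point (between the pads) lies 19 mm behind it; z points along the fingers, y is the line along which they close (so a half turn about z gives the same grasp; the last joint's range is limited). The gripper opens to 88 mm and grips with 3 to 60 N. Pads are 20 mm wide; open, the fingers measure 115 mm over their backs; the gripper's body (75 mm by 178 mm) begins 61 mm behind the grasp point.
Start: joints at [-1.388, 0.091, 1.231, -0, 1.82, -0.057], TCP at [142.504, -582.846, 222.631] pointing down, gripper open.
Joint ranges: [-2.87, 2.87], [-0.86, 2.18], [0.17, 2.46], [-1.51, 4.65], [0.06, 2.69], [-2.65, 2.65]. Speed limits (rad/s): [2.57, 2.57, 3.01, 3.14, 3.14, 3.14].

INTERFACE

Orientations are given as a unit quaternion [w, x, y, z].
In Python, from bench import env gives the robot as it stands.
- The arm moves only by the shell command python3 jog.py 'ROWS' [FORCE]. ROWS is a JSON list of rows, 1 to 5 of them, each an object with the fields x, y, z (the shift in shares of the most that a row can go, 1 being 50 mm), rx, ry, rz (a rotation vector in parts of the range, where 1.0 means 2 rad), finger_gap (the finger opening in mm); a field left out counts as zero (the opening has to be given); each row shifts and turns the commanded pose from where the row before left it, along the tool's axes as they then stand; what a row does not reach is not made up. A row lasts 1/10 s, in which the tool goes at most 50 mm and 0.15 rad, less where a joint would pass 70% of its speed; a pose out of reach is approached as far as the arm can. The fingers move at their own pace and stop on an object; FORCE is the grip in N (left out, the last holds). Time passes only in rows, so rows that do not move let the fingers close. It prints the time, the measured TCP pose, the force, the opening and the grip force at its end. Input that does not fit is refused with a message, and nothing moves.
- env.state(): the state, without advancing time (a new reading comes with each control period).
- env.grab_frame(name): name is "scene" or "side" or "wrist"; returns the picture (400x640x3 uint8, red, green, blue); there is no depth.
- env.camera_model(name): a dict with "vfov" (degrees; the focal length in pixels is half the picture's height over the tangent of half this angle, whatever the lens; pixels are square), "cx", "cy" (the principal point, pixels), "dist_coeffs" ([k1, k2, p1, p2, k3] as OpenCV has them; the pictures are not rectified), "view" (4x4, takes a point from world to camera coordinates). Camera axes: x right, y down, z forward; pixel columns grow to the right and rows downward; lengths in mm; the calibration is good to about 2 mm. A picture is of the moment at which its call begins: read the wrist's pose just before it. camera_model takes no time and is no camera call; for the wrist camera it gives the pose at the moment of the call.
- env.job_done(): hands the job in; it is judged then, once.
The state is a dict: "time_s": time; "qpos": joint angles; "joint_vel": joint speeds; "tau": joint torques, N m; "tool_pos": TCP position; "orientation": TCP orientation; "contact_force": force on the tool from outside, world axes, zero at the start; "wrist_torque": the same for the moment, N m; "gripper_width": finger opening in mm; "grasp_force": force on a finger pad.
Only numpy, scipy, OpenCV 4.12 (cv2) and the standard library are available. Lean on these libraries where they do the work, as an engineer would, in place of code of your own. Each camera call takes 0.05 s, during which the arm holds its last target. There are 200 camera calls.

TASK

With the fingertips, push the wooden hand-rest board along its rails towards the stop end, beside the grinding wheel, until it drops flat into its locating notches; do not lift it off the rails, and leave the pot, the orange stone holder and the cup where they stand. Then press down on top of the board, and finish while still holding it pressed down with the fingertips.

Things in the scene. Friction and masses are not known exactly. Their poses are not given: they have to be found in the camera images.
- board: Loose wooden hand-rest board, black pad flush in its top: slab 116 (x) x 140 (y) x 18 mm, 0.28-0.49 kg, on four feet 10 mm high. Origin: middle of the board at the soles of the feet; slab underside 10, top 28 mm above it. z up, y along the rails towards the stop end. Starts up on the rails, aligned with them, 120 to 210 mm short of home. Two feet at y = +55, x = +-30; two at y = -55, x = +-50 mm.
- push_face (a point): Middle of the board's free end face (116 wide, 18 mm high) at its -y end, away from the stop end: 70 mm behind the board's origin and 19 mm above it. Clear behind; pushing here along +y slides the board.
- notch (a point): Where the board's origin is once home: level with the notch floors, 37 mm above the bench, 8 mm below the lane tops; y points the way to push, x across towards the wheel. Notches are 22 mm long for 16 mm feet (+-3 mm play). Front feet run on the inner lanes, rear feet on the outer, one notch per lane: all four drop together, only here, then meet the notch walls: the push force rises.
- track: Fixed lapping machine. Origin on the bench; x across the rails to the wheel, y along them to the stop end; notch at (0, 60, 37) mm. Four metal lanes, tops 45 mm up, y = -250 to 170, x = +-18 to +-60 mm. Green fences at x = +-60 to +-68, 57 mm high, leave the board 2 mm play a side. Green stop across y = 174 to 186, 69 mm high. Steel column at (235, -130), within 35 mm of its axis, 181 mm high.
- wheel (a point): Top centre of the grinding wheel's nut, 76 mm above the bench. Wheel and pan, radius 111 mm around it, are up to 60 mm high and fixed; it stands still.
- pot: Loose metal pot, diameter 58, height 66 mm, standing near the rails; not to be disturbed. Origin: centre of its underside.
- dop: Loose stone holder with an orange foot and a dark steel tip, upright near the rails, diameter 44, height 75 mm; not to be disturbed. Origin: centre of its underside.
- cup: Loose open copper cup, diameter 54, height 45 mm, standing near the rails; not to be disturbed. Origin: centre of its underside.

How it is judged (in metres and radians):
At the end, for the whole second after the job is handed in: The board lies flat in its notches (within 6 mm of home along and across the rails, less than 2.5 mm above the notch floors, tilted under 0.03 rad, at rest), and the fingertips, above its top, press on it with more than 1.5 N (x of board in the frame of notch between -0.006 and 0.006 m and y of board in the frame of notch between -0.006 and 0.006 m and z of board in the frame of notch below 0.0025 m and angle between board's own z axis and vertical below 0.03 rad and angle between the y axis of board and the y axis of notch, either way round below 0.06 rad and linear speed of board below 0.01 m/s and contact force between the fingers and board above 1.5 N and z of the grasp point in the frame of board above 0.034 m and x of the grasp point in the frame of board between -0.065 and 0.065 m and y of the grasp point in the frame of board between -0.075 and 0.075 m); the arm keeps its last pose, push and grip.
It fails at once if the board was lifted off its rails (z of board in the frame of notch above 0.016 m).
It fails at once if the metal pot was shoved or tipped over (distance of pot from where it was at the start of the episode above 0.015 m or angle between pot's own z axis and vertical above 0.3 rad).
It fails at once if the orange stone holder was shoved or tipped over (distance of dop from where it was at the start of the episode above 0.015 m or angle between dop's own z axis and vertical above 0.3 rad).
It fails at once if the copper cup was shoved or tipped over (distance of cup from where it was at the start of the episode above 0.015 m or angle between cup's own z axis and vertical above 0.3 rad).
It also fails if it takes over 48 s, if anything falls off the work surface, if the arm or the gripper's body presses on something with over 40 N, if the wrist force passes 120 N, or if a joint passes its speed limit or range.

## Working session

There is one attempt and no reset: what is moved stays moved. The work goes in short steps, Python scripts to look and compute and a shell command to move; the robot and the scene stay as the last step left them, time stands still between calls to the robot, and variables do not carry over. Pictures are saved under pics/ and viewed, at most 10 in all, crops included, and the job is handed in when it is done.

```bash
ls; mkdir -p pics
python3 - <<'E'
from bench import env
import cv2
print(env.state())
for n in("scene","side"):
    print(n,env.camera_model(n)); cv2.imwrite(f"pics/{n}0.png",env.grab_frame(n)[...,::-1])
E
```

```text
bench.py
jog.py
pics
{'time_s': 0.0, 'qpos': array([-1.38771607e+00,  9.18355552e-02,  1.23188851e+00,  3.50217139e-05,
        1.81977098e+00, -5.66739665e-02]), 'joint_vel': array([-0.00272666, -0.00179671,  0.00119963,  0.00019605, -0.00025249,
        0.00010988]), 'tau': array([ 4.74512679e-03, -4.46450615e+01, -4.06442785e+01,  7.00946362e-02,
        2.91667547e-02, -1.49705702e-04]), 'tool_pos': array([ 142.45020962, -582.54490282,  221.51933994]), 'orientation': array([-9.50366802e-04,  9.92822376e-01,  1.19594414e-01, -4.31373005e-05]), 'contact_force': array([ 0.56571114, -0.29075809,  0.02058209]), 'wrist_torque': array([-0.00277423, -0.01627842,  0.00389776]), 'grasp_force': 0.0, 'gripper_width': 88.1916130856768}
scene {'vfov': 44.19318512909532, 'cx': 312.1355839818881, 'cy': 192.81065499946186, 'dist_coeffs': array([-0.14276645,  0.        ,  0.        ,  0.        ,  0.        ]), 'view': array([[ 7.97641609e-01,  6.02971849e-01,  1.38857254e-02,
        -4.91189562e+02],
       [ 3.18671365e-01, -4.01784396e-01, -8.58497443e-01,
        -7.68002755e+01],
       [-5.12070723e-01,  6.89198265e-01, -5.12629815e-01,
         1.34153596e+03],
       [ 0.00000000e+00,  0.00000000e+00,  0.00000000e+00,
         1.00000000e+00]])}
side {'vfov': 44.179034246306706, 'cx': 323.1135274808261, 'cy': 193.27670235395658, 'dist_coeffs': array([-0.14238604,  0.        ,  0.        ,  0.        ,  0.        ]), 'view': array([[-9.68007092e-01, -2.50755470e-01,  9.16320896e-03,
         5.53241307e+02],
       [-1.25827087e-01,  4.53495680e-01, -8.82331691e-01,
         1.07207510e+02],
       [ 2.17094022e-01, -8.55256314e-01, -4.70538865e-01,
         1.11702252e+03],
       [ 0.00000000e+00,  0.00000000e+00,  0.00000000e+00,
         1.00000000e+00]])}
```

View pics/scene0.png

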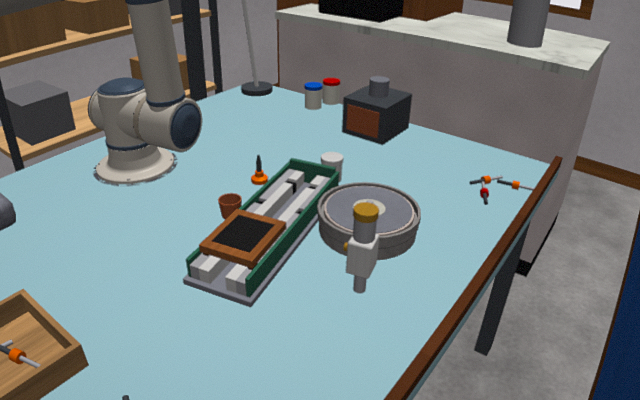

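View pics/side0.png

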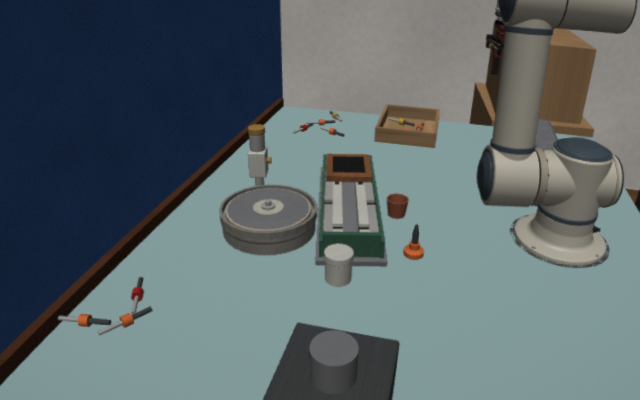

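Scene picture: board at about (243,235), rails run up-right to the green stop (315,165), wheel nut (370,210), column (362,250), cup (230,205), dop (259,172), pot (332,165). Side picture: board (348,168), stop (350,245), wheel (268,207), pot (338,265), dop (414,245), cup (397,205).

```bash
cat > h.py <<'E'
import numpy as np, cv2
from bench import env
def ray(cam,px):
    m=cam; f=200/np.tan(np.radians(m["vfov"])/2)
    K=np.array([[f,0,m["cx"]],[0,f,m["cy"]],[0,0,1]])
    u=cv2.undistortPoints(np.float64(px).reshape(-1,1,2),K,m["dist_coeffs"])[:,0]
    R=m["view"][:3,:3]; c=-R.T@m["view"][:3,3]
    return c,np.c_[u,np.ones(len(u))]@R
def plane(cam,px,z):
    c,d=ray(cam,px); return (c+d*((z-c[2])/d[:,2])[:,None])[:,:2]
def blob(mask,near):
    cs,_=cv2.findContours(mask.astype(np.uint8),cv2.RETR_EXTERNAL,cv2.CHAIN_APPROX_NONE)
    cs=[c for c in cs if cv2.contourArea(c)>25]
    return min(cs,key=lambda c:abs(cv2.pointPolygonTest(c,near,True)) if cv2.pointPolygonTest(c,near,True)<0 else 0)[:,0]
E
cat > look.py <<'E'
from h import *
P={"scene":dict(pad=(243,235),cup=(230,205),dop=(259,178),grn=(300,200)),"side":dict(pad=(348,165),cup=(397,208),dop=(413,252),grn=(360,250))}
for n in P:
    im=cv2.imread(f"pics/{n}0.png"); cam=env.camera_model(n)
    h,s,v=[a.astype(int) for a in cv2.split(cv2.cvtColor(im,cv2.COLOR_BGR2HSV))]
    pad=blob((v<45),P[n]["pad"]); r=cv2.minAreaRect(plane(cam,pad,73).astype(np.float32)); print(n,"pad",r)
    brown=((h<14)&(s>120)&(v>60))
    b=blob(brown,tuple(pad.mean(0)+[0,17])); print("brown px bbox",b.min(0),b.max(0)); print(" rect@73",cv2.minAreaRect(plane(cam,b,73).astype(np.float32)))
    g=((h>60)&(h<85)&(s>100)&(v<130)).astype(np.uint8)
    gb=np.argwhere(g)[:,::-1].astype(float); gb=gb[(gb[:,0]>150)&(gb[:,0]<400)&(gb[:,1]>140)&(gb[:,1]<300)]
    print(" green n",len(gb),"rect@57",cv2.minAreaRect(plane(cam,gb,57).astype(np.float32)))
    for k,z in(("cup",0),("dop",0)):
        c=blob(brown if k=="cup" else (h<14)&(s>180)&(v>120),P[n][k]); bot=c[c[:,1].argmax()]
        print(k,c.min(0),c.max(0),plane(cam,[c.mean(0)],22 if k=="cup" else 8))
    big=cv2.resize(im[140:320,160:440] if n=="scene" else im[110:300,210:450],None,fx=2.8,fy=2.8,interpolation=cv2.INTER_CUBIC); cv2.imwrite(f"pics/{n}_crop.png",big)
E
python3 look.py
```

```text
scene pad ((533.740966796875, -114.84891510009766), (80.2979507446289, 96.94001007080078), 14.081326484680176)
brown px bbox [200 194] [284 267]
 rect@73 ((509.2705383300781, -105.07466125488281), (170.0550994873047, 215.05059814453125), 17.977901458740234)
 green n 2449 rect@57 ((519.9671020507812, -5.790374755859375), (157.2522430419922, 492.31341552734375), 13.531819343566895)
cup [200 194] [284 267] [[481.50785061 -70.05544056]]
dop [323  78] [339  82] [[  7.66786571 932.40052142]]
side pad ((534.8697509765625, -117.65916442871094), (81.39453125, 89.33831787109375), 15.141998291015625)
brown px bbox [327 155] [370 181]
 rect@73 ((529.203369140625, -96.97441101074219), (111.70903778076172, 161.7528076171875), 14.121150016784668)
 green n 432 rect@57 ((478.68798828125, 118.88020324707031), (128.2568817138672, 297.05657958984375), 13.223736763000488)
cup [388 195] [407 217] [[390.0938312  -21.06579545]]
dop [405 243] [422 258] [[332.27330488 143.08353036]]
```

View pics/scene_crop.png

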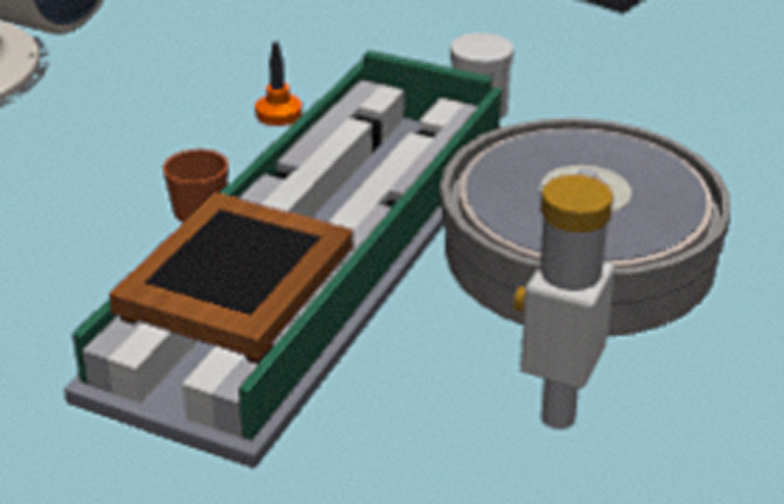

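View pics/side_crop.png

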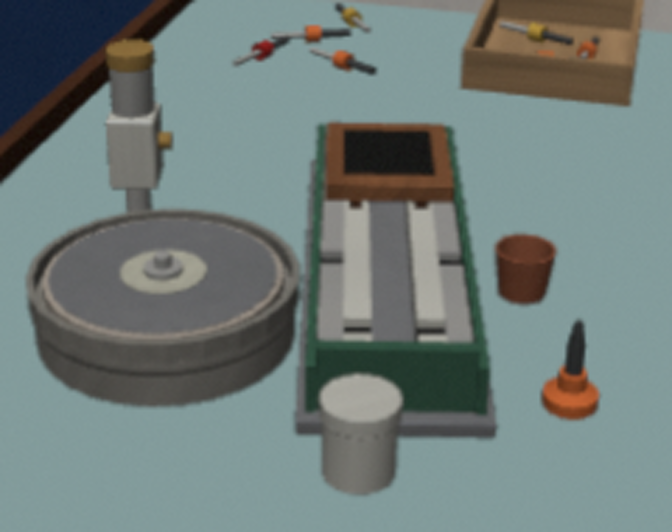

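Scene crop: board top corners at crop (110,293),(262,347),(352,232),(218,196); fence near ends (76,333),(243,388); stop rear corners (367,53),(500,90). Side crop: stop top edge (309,347)-(487,345), board top (327,125),(447,125),(455,190),(326,188). Notch gaps are visible.

Run:
```python
from h import *
C={n:env.camera_model(n) for n in("scene","side")}
def cr(n,p): p=np.array(p,float); return p/2.8+([160,140] if n=="scene" else [210,110])-0.3
for n,z,ps,l in[("scene",73,[(110,295),(262,347),(352,232),(218,196)],"board"),("side",73,[(327,125),(447,125),(455,190),(326,188)],"board"),
 ("scene",69,[(367,53),(500,90)],"stop y186"),("side",69,[(309,347),(487,345)],"stop y186"),("scene",57,[(76,335),(243,388)],"fence y-250"),
 ("scene",45,[(372,122)],"inner notch"),("side",76,[(162,258)],"nut"),("side",66,[(361,393)],"pot top"),("scene",66,[(481,48)],"pot top"),
 ("side",45,[(525,249)],"cup top"),("scene",45,[(196,162)],"cup top"),("side",75,[(578,322)],"dop tip"),("scene",75,[(276,42)],"dop tip"),("scene",181,[(577,190)],"col"),("side",181,[(130,52)],"col")]:
    q=plane(C[n],cr(n,ps),z); print(l,n,q.round(1).tolist(),"mean",q.mean(0).round(1))
```

```text
board scene [[497.2, -196.3], [614.2, -173.0], [576.3, -37.9], [468.0, -63.3]] mean [ 538.9 -117.6]
board side [[604.7, -162.5], [491.0, -194.9], [459.5, -53.4], [571.3, -26.3]] mean [ 531.6 -109.3]
stop y186 scene [[401.5, 193.1], [534.2, 210.0]] mean [467.9 201.5]
stop y186 side [[520.6, 224.1], [395.1, 187.2]] mean [457.9 205.6]
fence y-250 scene [[495.3, -227.1], [618.5, -196.4]] mean [ 556.9 -211.7]
inner notch scene [[456.9, 131.7]] mean [456.9 131.7]
nut side [[665.5, 138.6]] mean [665.5 138.6]
pot top side [[471.6, 267.2]] mean [471.6 267.2]
pot top scene [[472.2, 270.1]] mean [472.2 270.1]
cup top side [[389.6, -12.2]] mean [389.6 -12.2]
cup top scene [[386.1, -7.9]] mean [386.1  -7.9]
dop tip side [[332.5, 147.2]] mean [332.5 147.2]
dop tip scene [[331.1, 150.0]] mean [331.1 150. ]
col scene [[756.8, -39.9]] mean [756.8 -39.9]
col side [[754.4, -32.7]] mean [754.4 -32.7]
```

Careful with the scale: shifts go in shares of 50 mm and turns go in shares of 2 rad. That gives: 41 mm is 0.82, -21 mm is -0.42.

```bash
python3 jog.py '[{"x": 0.82,"y": -0.42,"finger_gap": 0},{"x": 0.82,"y": -0.42,"finger_gap": 0},{"x": 0.82,"y": -0.42,"finger_gap": 0},{"x": 0.82,"y": -0.42,"finger_gap": 0},{"x": 0.82,"y": -0.42,"finger_gap": 0}]' 40; python3 jog.py '[{"x": 0.82,"y": -0.42,"finger_gap": 0},{"x": 0.82,"y": -0.42,"finger_gap": 0},{"x": 0.82,"y": -0.42,"finger_gap": 0},{"x": 0.82,"y": -0.42,"finger_gap": 0},{"x": 0.82,"y": -0.42,"finger_gap": 0}]'; python3 jog.py '[{"x": 0.82,"y": -0.42,"finger_gap": 0},{"x": 0.82,"y": -0.36,"finger_gap": 0},{"z": 0.8,"finger_gap": 0},{"finger_gap": 0}]'
```

```text
time_s: 0.6
tool_pos: [317.7, -430.7, 222.2]
orientation: [-0.0, 0.993, 0.119, -0.0]
contact_force: [0.7, 0.0, -0.5]
gripper_width: 51.3
grasp_force: 0.0
time_s: 1.1
tool_pos: [491.9, -279.9, 222.2]
orientation: [-0.0, 0.993, 0.12, -0.0]
contact_force: [1.0, -0.3, 0.2]
gripper_width: 11.3
grasp_force: 0.0
time_s: 1.5
tool_pos: [559.7, -221.9, 175.5]
orientation: [-0.003, 0.993, 0.121, -0.005]
contact_force: [-0.3, -0.2, -0.5]
gripper_width: 0.7
grasp_force: 0.0
```

Converted, 40 mm is 0.8, 20 mm is 0.4.

```bash
python3 jog.py '[{"z": 0.8,"finger_gap": 0},{"z": 0.8,"finger_gap": 0},{"z": 0.4,"finger_gap": 0},{"finger_gap": 0},{"finger_gap": 0}]'
python3 - <<'E'
from h import *
for n in("side","wrist"):
    m=env.camera_model(n); im=env.grab_frame(n); cv2.imwrite(f"pics/{n}1.png",im[...,::-1])
E
```

```text
time_s: 2.0
tool_pos: [561.2, -224.9, 84.1]
orientation: [0.0, 0.993, 0.119, 0.0]
contact_force: [0.8, 0.4, 0.5]
gripper_width: 0.4
grasp_force: 0.0
```

View pics/wrist1.png

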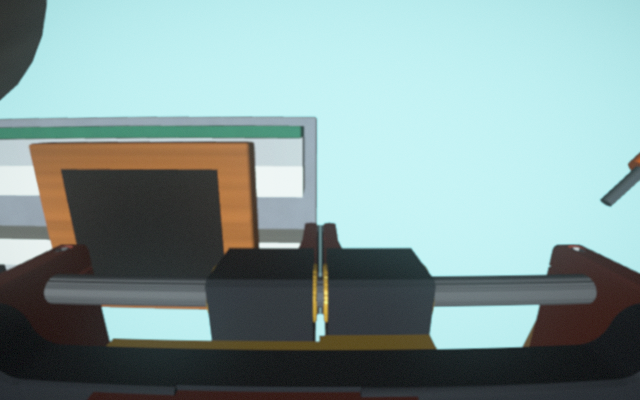

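Wrist picture: the board end edge is at column ~252, upper corners (32,143),(252,142), lower corners hidden near row 307; fingertips at (320,228), clear of the board; rails parallel to image rows.

Run:
```python
from h import *
cam=env.camera_model("wrist"); q=plane(cam,[(32,143),(252,142),(258,245)],73); print(q)
f=plane(cam,[(302,132),(10,135),(302,195)],57); print("fence",f)
a=np.arctan2(*( -(q[0]-q[1])[0],(q[0]-q[1])[1])); print("yaw",a)
s=env.state();t=s["tool_pos"];print(t)
X=np.array([np.cos(.24),np.sin(.24)]);Y=np.array([-X[1],X[0]])
for p in list(q)+list(f): print("rel tcp along X,Y:",(p-t[:2])@X,(p-t[:2])@Y)
```

```text
[[ 576.37498269  -38.45722074]
 [ 608.29352632 -173.02567812]
 [ 544.04205426 -188.81746942]]
fence [[ 620.43358085 -199.9664327 ]
 [ 573.64478035   -6.71952996]
 [ 579.60799096 -209.28593112]]
yaw 0.23288809993162127
[ 562.18777761 -225.0821547    85.61637496]
rel tcp along X,Y: 58.141808013583834 177.90354949131674
rel tcp along X,Y: 57.15822578908088 39.604974977934376
rel tcp along X,Y: -9.005419236584954 39.538552056231524
rel tcp along X,Y: 62.54643365050575 10.550674132951716
rel tcp along X,Y: 63.03399125747108 209.38055004669235
rel tcp along X,Y: 20.675718595513054 11.202641354916562
```

Converted, 14 mm is 0.28, -10 mm is -0.2.

```bash
python3 jog.py '[{"z": 0.28,"finger_gap": 0},{"z": 0.28,"finger_gap": 0},{"finger_gap": 0},{"y": -0.2,"finger_gap": 0},{"y": -0.16,"finger_gap": 0}]'; python3 jog.py '[{"y": -0.1,"finger_gap": 0},{"y": -0.1,"finger_gap": 0},{"y": -0.1,"finger_gap": 0},{"y": -0.1,"finger_gap": 0},{"y": -0.1,"finger_gap": 0}]'; python3 jog.py '[{"y": -0.16,"finger_gap": 0},{"y": -0.16,"finger_gap": 0},{"y": -0.16,"finger_gap": 0},{"y": -0.16,"finger_gap": 0},{"y": -0.16,"finger_gap": 0}]'
```

```text
time_s: 2.6
tool_pos: [556.9, -205.8, 54.7]
orientation: [-0.0, 0.993, 0.12, -0.0]
contact_force: [0.9, 0.3, -0.2]
gripper_width: 0.3
grasp_force: 0.0
time_s: 3.1
tool_pos: [551.3, -182.5, 55.1]
orientation: [0.001, 0.993, 0.119, 0.0]
contact_force: [0.4, -2.9, 0.7]
gripper_width: 0.5
grasp_force: 1.3
time_s: 3.6
tool_pos: [541.6, -143.0, 55.0]
orientation: [0.0, 0.993, 0.12, 0.0]
contact_force: [1.1, -3.2, 3.1]
gripper_width: 0.2
grasp_force: 1.8
```

Converted, -8 mm is -0.16.

```bash
python3 jog.py '[{"y": -0.16,"finger_gap": 0},{"y": -0.16,"finger_gap": 0},{"y": -0.16,"finger_gap": 0},{"y": -0.16,"finger_gap": 0},{"y": -0.16,"finger_gap": 0}]'; python3 jog.py '[{"y": -0.16,"finger_gap": 0},{"y": -0.16,"finger_gap": 0},{"y": -0.16,"finger_gap": 0},{"y": -0.16,"finger_gap": 0},{"y": -0.16,"finger_gap": 0}]'; python3 jog.py '[{"y": -0.12,"finger_gap": 0},{"y": -0.12,"finger_gap": 0},{"y": -0.12,"finger_gap": 0},{"y": -0.08,"finger_gap": 0},{"y": -0.08,"finger_gap": 0}]'
python3 - <<'E'
from h import *
cv2.imwrite("pics/scene2.png",env.grab_frame("scene")[140:320,160:440,::-1].repeat(2,0).repeat(2,1))
E
```

```text
time_s: 4.1
tool_pos: [531.9, -104.0, 54.6]
orientation: [0.0, 0.993, 0.12, -0.0]
contact_force: [1.7, -3.7, 2.6]
gripper_width: 0.2
grasp_force: 1.8
time_s: 4.6
tool_pos: [522.4, -65.1, 54.6]
orientation: [0.0, 0.993, 0.12, 0.0]
contact_force: [1.3, -3.5, 2.3]
gripper_width: 0.5
grasp_force: 1.8
time_s: 5.1
tool_pos: [516.3, -40.2, 54.5]
orientation: [0.0, 0.993, 0.12, -0.0]
contact_force: [0.4, -3.8, 2.5]
gripper_width: 0.5
grasp_force: 1.6
```

View pics/scene2.png

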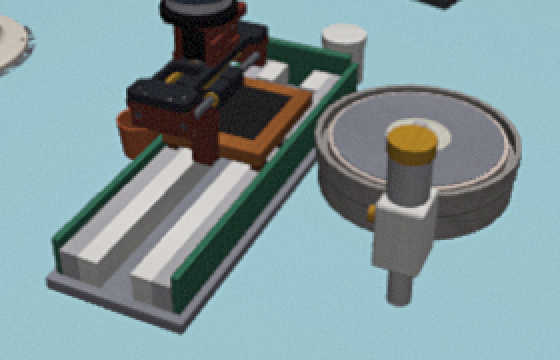

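The board, in the crop around (250,110), still sits up on the rails with the fingertips behind it at (205,145); the cup (140,130) stands clear below the gripper.

Converted, -5 mm is -0.1, -4 mm is -0.08.

```bash
python3 jog.py '[{"y": -0.1,"finger_gap": 0},{"y": -0.1,"finger_gap": 0},{"y": -0.1,"finger_gap": 0},{"y": -0.1,"finger_gap": 0},{"y": -0.08,"finger_gap": 0}]'; python3 jog.py '[{"y": -0.06,"finger_gap": 0},{"y": -0.06,"finger_gap": 0},{"y": -0.06,"finger_gap": 0}]';python3 jog.py '[{"y": -0.06,"finger_gap": 0}]';python3 jog.py '[{"y": -0.06,"finger_gap": 0}]'
```

```text
time_s: 5.65
tool_pos: [510.4, -16.7, 54.5]
orientation: [-0.0, 0.993, 0.12, -0.0]
contact_force: [0.7, -2.1, 1.5]
gripper_width: 0.7
grasp_force: 1.3
time_s: 5.95
tool_pos: [508.4, -8.2, 54.5]
orientation: [-0.0, 0.993, 0.12, -0.0]
contact_force: [1.0, -2.8, 0.2]
gripper_width: 0.4
grasp_force: 1.2
time_s: 6.05
tool_pos: [507.7, -5.3, 54.5]
orientation: [-0.0, 0.993, 0.12, -0.0]
contact_force: [1.5, -2.3, 0.6]
gripper_width: 0.2
grasp_force: 1.2
time_s: 6.15
tool_pos: [507.0, -2.4, 54.5]
orientation: [-0.0, 0.993, 0.12, -0.0]
contact_force: [1.7, -1.5, -0.8]
gripper_width: 0.5
grasp_force: 1.1
```

Converted, -2 mm is -0.04.

```bash
python3 jog.py '[{"y": -0.04,"finger_gap": 0}]';python3 jog.py '[{"y": -0.04,"finger_gap": 0}]';python3 jog.py '[{"y": -0.04,"finger_gap": 0}]'
```

```text
time_s: 6.25
tool_pos: [506.5, -0.4, 54.5]
orientation: [-0.0, 0.993, 0.12, -0.0]
contact_force: [0.6, -3.4, 0.1]
gripper_width: 0.5
grasp_force: 1.1
time_s: 6.35
tool_pos: [506.0, 1.4, 54.5]
orientation: [-0.0, 0.993, 0.12, -0.0]
contact_force: [0.8, -2.0, 0.1]
gripper_width: 0.5
grasp_force: 1.0
time_s: 6.45
tool_pos: [505.6, 3.4, 54.5]
orientation: [-0.0, 0.993, 0.12, -0.0]
contact_force: [1.0, -1.8, 0.2]
gripper_width: 0.2
grasp_force: 1.0
```

Converted, -2 mm is -0.04.

```bash
python3 jog.py '[{"y": -0.04,"finger_gap": 0}]';python3 jog.py '[{"y": -0.04,"finger_gap": 0}]'
python3 - <<'E'
from h import *
cv2.imwrite("pics/side3.png",cv2.resize(env.grab_frame("side")[150:280,290:420,::-1],None,fx=4,fy=4))
E
```

```text
time_s: 6.55
tool_pos: [505.1, 5.3, 54.5]
orientation: [-0.0, 0.993, 0.12, -0.0]
contact_force: [0.2, -1.7, -0.5]
gripper_width: 0.1
grasp_force: 0.9
time_s: 6.65
tool_pos: [504.6, 7.3, 54.5]
orientation: [-0.0, 0.993, 0.12, -0.0]
contact_force: [1.9, -2.3, 0.4]
gripper_width: 0.6
grasp_force: 0.9
```

View pics/side3.png

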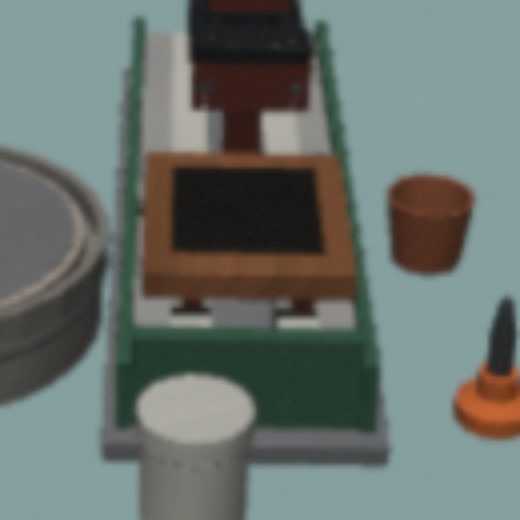

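The board is still up; its front feet at (190,300) and (302,300) stand just short of the notches at row ~312. A few mm more.

Converted, -2 mm is -0.04.

```bash
for i in 1; do python3 jog.py '[{"y": -0.04,"finger_gap": 0}]';python3 jog.py '[{"y": -0.04,"finger_gap": 0}]';python3 jog.py '[{"y": -0.04,"finger_gap": 0}]';python3 jog.py '[{"y": -0.04,"finger_gap": 0}]'; done
```

```text
time_s: 6.8
tool_pos: [504.2, 9.3, 54.5]
orientation: [-0.0, 0.993, 0.12, -0.0]
contact_force: [0.4, 1.2, -0.3]
gripper_width: 0.6
grasp_force: 0.0
time_s: 6.9
tool_pos: [503.7, 11.1, 54.6]
orientation: [-0.0, 0.993, 0.12, -0.0]
contact_force: [0.9, -1.2, -0.5]
gripper_width: 0.4
grasp_force: 0.9
time_s: 7.0
tool_pos: [503.3, 13.0, 54.6]
orientation: [0.0, 0.993, 0.12, -0.0]
contact_force: [0.3, -2.8, -0.6]
gripper_width: 0.0
grasp_force: 0.9
time_s: 7.1
tool_pos: [502.9, 14.5, 54.6]
orientation: [0.001, 0.993, 0.12, 0.0]
contact_force: [1.6, -8.6, -1.1]
gripper_width: 0.7
grasp_force: 4.4
```

Converted, -1 mm is -0.02.

```bash
python3 jog.py '[{"y": -0.02,"finger_gap": 0},{"finger_gap": 0}]'
python3 - <<'E'
from h import *
cam=env.camera_model("side"); im=env.grab_frame("side")[:,:,::-1].copy()
v=im.max(2); pad=blob(v<45,(352,203)); 
for z in(65,73): print(z,cv2.minAreaRect(plane(cam,pad,z).astype(np.float32)))
cv2.imwrite("pics/side4.png",cv2.resize(im[150:280,290:420],None,fx=4,fy=4))
E
```

```text
time_s: 7.3
tool_pos: [502.9, 14.5, 54.7]
orientation: [0.002, 0.993, 0.119, 0.0]
contact_force: [2.1, -6.0, -1.9]
gripper_width: 0.3
grasp_force: 3.5
65 ((482.70751953125, 89.70193481445312), (78.90499114990234, 92.35295867919922), 13.409703254699707)
73 ((480.1453857421875, 103.60069274902344), (77.75773620605469, 91.00978088378906), 13.410067558288574)
```

View pics/side4.png

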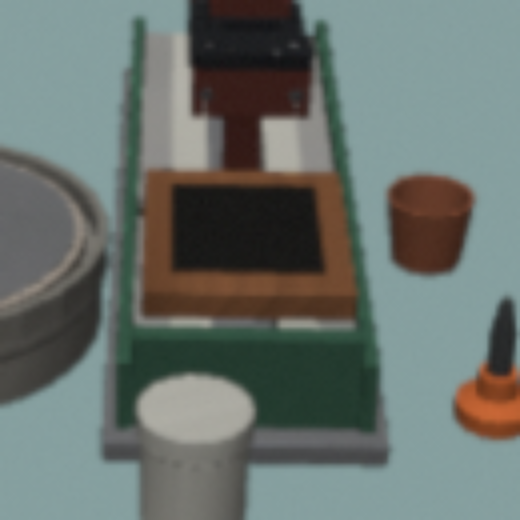

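The board has dropped: no feet visible, slab edge at row ~310, flush with the fences. Now back off, rise and press on top.

Converted, -30 mm is -0.6, -25 mm is -0.5.

```bash
python3 jog.py '[{"y": 0.08,"finger_gap": 0},{"y": 0.12,"finger_gap": 0},{"z": -0.5,"finger_gap": 0},{"z": -0.4,"finger_gap": 0},{"y": -0.6,"finger_gap": 0}]'; python3 jog.py '[{"y": -0.6,"finger_gap": 0},{"y": -0.68,"finger_gap": 0},{"z": 0.2,"finger_gap": 0},{"z": 0.24,"finger_gap": 0},{"finger_gap": 0}]'
```

```text
time_s: 7.85
tool_pos: [500.0, 33.5, 103.2]
orientation: [0.001, 0.993, 0.118, 0.003]
contact_force: [0.2, 0.8, 1.5]
gripper_width: 0.4
grasp_force: 0.0
time_s: 8.35
tool_pos: [481.5, 96.5, 74.9]
orientation: [0.0, 0.993, 0.119, -0.002]
contact_force: [-1.2, -0.2, 1.1]
gripper_width: 0.1
grasp_force: 0.0
```

Converted, 4 mm is 0.08, 3 mm is 0.06.

```bash
python3 jog.py '[{"z": 0.08,"finger_gap": 0},{"z": 0.06,"finger_gap": 0},{"finger_gap": 0}]'; python3 jog.py '[{"z": 0.04,"finger_gap": 0},{"finger_gap": 0}]';python3 jog.py '[{"z": 0.04,"finger_gap": 0},{"finger_gap": 0}]'
```

```text
time_s: 8.65
tool_pos: [482.6, 96.8, 70.2]
orientation: [-0.0, 0.993, 0.119, -0.0]
contact_force: [0.2, -0.1, 0.9]
gripper_width: 0.5
grasp_force: 0.0
time_s: 8.85
tool_pos: [482.7, 97.2, 68.6]
orientation: [0.0, 0.993, 0.119, -0.0]
contact_force: [-0.6, -1.0, -0.5]
gripper_width: 0.5
grasp_force: 0.0
time_s: 9.05
tool_pos: [482.6, 97.4, 66.5]
orientation: [-0.0, 0.993, 0.12, -0.0]
contact_force: [0.4, -0.6, -0.3]
gripper_width: 0.2
grasp_force: 0.0
```

Converted, 2 mm is 0.04.

```bash
python3 jog.py '[{"z": 0.04,"finger_gap": 0},{"finger_gap": 0}]';python3 jog.py '[{"z": 0.02,"finger_gap": 0},{"finger_gap": 0}]'
```

```text
time_s: 9.25
tool_pos: [482.9, 97.5, 65.3]
orientation: [0.0, 0.993, 0.12, 0.0]
contact_force: [-0.6, 0.1, 3.4]
gripper_width: 0.4
grasp_force: 1.9
time_s: 9.45
tool_pos: [482.9, 97.5, 65.3]
orientation: [0.0, 0.993, 0.12, 0.001]
contact_force: [-4.4, 0.3, 9.1]
gripper_width: 0.8
grasp_force: 4.5
```

Converted, 0.5 mm is 0.01.

```bash
python3 jog.py '[{"z": 0.01,"finger_gap": 0},{"finger_gap": 0},{"finger_gap": 0}]'; python3 jog.py '[{"finger_gap": 0},{"finger_gap": 0},{"finger_gap": 0},{"finger_gap": 0},{"finger_gap": 0}]'
python3 - <<'E'
from h import *
for n,p in(("side",None),("scene",None)):
    im=env.grab_frame(n)[:,:,::-1]; o=cv2.imread(f"pics/{n}0.png")
    for k,(x,y) in dict(cup=(397,205),dop=(414,245),pot=(338,265)).items() if n=="side" else []:
        print(k,np.abs(im[y-15:y+15,x-15:x+15].astype(int)-o[y-15:y+15,x-15:x+15]).mean())
E
```

```text
time_s: 9.75
tool_pos: [483.0, 97.5, 65.3]
orientation: [0.0, 0.993, 0.12, 0.001]
contact_force: [-5.1, 0.3, 11.7]
gripper_width: 1.0
grasp_force: 5.6
time_s: 10.25
tool_pos: [483.0, 97.5, 65.3]
orientation: [0.0, 0.993, 0.12, 0.001]
contact_force: [-5.0, -0.7, 10.9]
gripper_width: 0.8
grasp_force: 5.6
cup 3.2133333333333334
dop 3.755925925925926
pot 3.718888888888889
```

Steady at 11 N, with the three loose objects unmoved.

```bash
python3 -c "
from bench import env
print(env.job_done())"
```

```text
the job is handed in; nothing more can be done
None
```

The board dropped flat into its notches, and I handed the job in with the fingertips holding it down at about 11 N; the pot, stone holder and cup did not move, but no verdict came back.

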